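# Clear the sideboard: every small thing to its own tray or coaster

### The arm

A 6-joint arm with a two-finger parallel gripper is mounted at the origin on the work surface. World frame = base frame: x ahead of the robot, y to its left, z up, the work surface at z = 0. Lengths are in mm, angles in degrees, forces in N, time in s.
With the tool pointing down it reaches from about 300 to 850 mm from the base axis. Payload 4.2 kg.
Tool frame: the origin (TCP) lies at the very end of the fingers, on their centre line; the grasp point (between the pads) lies 19 mm behind it (hold_point_z is the z of the grasp point in the tool frame, in mm); z points along the fingers, y is the direction in which the jaws open and shut (so a half turn about z gives the same grasp; the last joint's range is limited). The gripper opens to 91 mm and grips with 3 to 60 N. Pads are 32 mm wide; open, the fingers measure 118 mm over their backs; the gripper's body (76 mm by 178 mm) begins 60 mm behind the grasp point.
Start: joints at [-77.349, 18.312, 89.639, -0, 72.044, -1.146], TCP at [137.128, -558.426, 213.976] pointing down, gripper open.
Joint ranges: [-177.97, 177.97], [-48.28, 115.42], [12.27, 149.76], [-77.06, 257.06], [2.81, 150.46], [-146.56, 146.56]. Speed limits (degrees/s): [147.25, 147.25, 180, 180, 180, 180].

### API

Orientations are given as [roll, pitch, yaw] about the fixed x, y, z axes, in that order (R = Rz(yaw) Ry(pitch) Rx(roll)).
In Python, from workcell import state, grab_frame, job_done, hold_point_z gives the robot as it stands. The module is installed in compiled form; this text tells all that it offers.
- The arm moves only by the shell command python3 -m creep 'ROWS' [FORCE]. ROWS is JSON, a list of rows, each a list of 7 numbers: the closure, from 0 (fully open) to 1 (shut), then the shift along the tool's x, y, z in mm, then the turn, a rotation vector about the tool's x, y, z in degrees. A call has 1 to 5 rows; each row shifts and turns the commanded pose from where the row before left it, along the tool's axes as they then stand; what a row does not reach is not made up. A row lasts 1/8 s, in which the tool goes at most 62.5 mm and 10.7 degrees, less where a joint would pass 70% of its speed; a pose out of reach is approached as far as the arm can. A call is refused whole if a number of a shift passes 62.5 or a number of a turn 10.7, either way. A call with a gripper value outside its range is refused whole. The fingers move at their own pace and stop on an object; FORCE is the grip in N (left out, the last holds). Time passes only in rows, so rows that do not move let the fingers close. It gives the time, the measured TCP pose, the force and the opening at its end, in the units of the state.
- state(): the state, without advancing time (a new reading comes with each control period).
- grab_frame(name): name is "scene" or "top" or "wrist"; returns a dict with "frame" (420x560x3 uint8, red, green, blue), "fx", "fy", "cx", "cy" (pixels), "k1" (the pictures are not rectified: a ray, as slopes to the right and down, at radius r is drawn at 1 + k1 r^2 times it, then the intrinsics apply), "view" (4x4, takes a point from world to camera coordinates). Camera axes: x right, y down, z forward; pixel columns grow to the right and rows downward; lengths in mm; the calibration is good to about 2 mm. A picture is of the moment at which its call begins. There is no depth.
- job_done(): hands the job in, once; it reports no verdict.
The state is a dict: "time_s": time; "qpos": joint angles; "qvel": joint speeds; "effort": joint torques, N m; "ee_pos": TCP position; "ee_rot": TCP orientation; "force": force on the tool from outside, world axes, zero at the start; "torque": the same for the moment, N m; "gripper_width": finger opening in mm.
Only numpy, scipy, OpenCV 4.12 (cv2) and the standard library are available. Lean on these libraries where they do the work, as an engineer would, in place of code of your own. Each camera call takes 0.05 s, during which the arm holds its last target.

### The job

Tidy the sideboard between the lamps: lay the long black TV remote in the long slate tray and the short white speaker remote in the short slate tray, both flat inside the rim with their buttons up, stand the cup upright in the middle of the round coaster, and lay the steel carabiner flat inside the square walnut key tray. Set each thing down rather than dropping it, and leave the candle and the little succulent where they stand.

Things in the scene. Friction and masses are not known exactly. Their poses are not given: they have to be found in the camera images.
- tv_remote: Flat black TV remote, a loose rounded bar 160 (its x) x 40 (its y) x 18 mm high, 0.13 kg, buttons on top. Origin: centre of its underside; z up out of the button face. Either end may point either way in the tray.
- speaker_remote: White speaker remote, a loose pill shape with half-round ends, 105 (its x) x 36 (its y) x 16 mm high, 0.07 kg, a round grey dial and three buttons on top. Origin: centre of its underside; z up out of the button face. Either end may point either way in the tray.
- cup: Loose blue ceramic tumbler without handle, empty, round, outside diameter 62 mm from 12 mm above its foot up to the rim (57 mm at the foot), 70 mm high, wall 4 mm, 0.2 kg. Origin: centre of its underside; z up.
- carabiner: Loose steel carabiner key holder lying flat: a closed oval loop of 8 mm round bar, 76 (its x) x 38 (its y) mm outside, 8 mm thick, both long sides straight and parallel to x for 48 mm; 0.06 kg. Origin: middle of the loop, half way up the bar (4 mm above what it lies on); z up. Either face may be up, any yaw.
- long_tray: Long shallow slate tray that does not shift, outside 200 (its x) x 76 (its y) x 10 mm high; floor inside 184 x 60 mm, 6 mm above the sideboard; the rim, 8 mm wide, stands only 4 mm above that floor. Origin: centre of its underside; z up. Home of the TV remote.
- short_tray: Short shallow slate tray that does not shift, outside 144 (its x) x 74 (its y) x 10 mm high; floor inside 128 x 58 mm, 6 mm above the sideboard; the rim, 8 mm wide, stands only 4 mm above that floor. Origin: centre of its underside; z up. Home of the speaker remote.
- coaster: Round glass coaster with a cork bottom, diameter 100 mm, 9 mm thick, flat top, loose, 0.16 kg, lies flat on the sideboard. Origin: centre of its underside; z up. Place of the cup.
- key_tray: Square dark walnut key tray that does not shift, outside 124 x 124 x 11 mm high; floor inside 110 x 110 mm, 5 mm above the sideboard; the rim, 7 mm wide, stands 6 mm above that floor. Origin: centre of its underside; x and y along its sides, z up. Home of the carabiner.
- candle: Bystander: candle in an amber glass, diameter 68 mm, 62 mm high (wick to 70 mm), loose, 0.35 kg. Origin: centre of its underside. Leave it alone.
- succulent: Bystander: small succulent in a white ceramic pot, diameter 74 mm, pot 62 mm high, leaves to 102 mm, loose, 0.35 kg. Origin: centre of its underside. Leave it alone.
Mind the look-alikes: they are no part of the job. What is shaped like the cup but yellow is not meant.

How it is judged (in metres and radians):
At the end, for the whole second after the job is handed in: Each remote flat, buttons up, on its own tray's floor (within 1.5 mm, 0.06 rad; centre within 13.5 mm each way of the tray's); cup upright within 15 mm of the flat coaster's centre; carabiner flat on the key tray's floor (within 1.5 mm, 0.05 rad, 45 mm of its centre); all released and at rest (x of tv_remote in the frame of long_tray between -0.0135 and 0.0135 m and y of tv_remote in the frame of long_tray between -0.0135 and 0.0135 m and z of tv_remote in the frame of long_tray between 0.0035 and 0.0075 m and angle between each of tv_remote, speaker_remote, cup, coaster's own z axis and vertical below 0.06 rad and x of speaker_remote in the frame of short_tray between -0.0135 and 0.0135 m and y of speaker_remote in the frame of short_tray between -0.0135 and 0.0135 m and z of speaker_remote in the frame of short_tray between 0.0035 and 0.0075 m and horizontal distance between cup and coaster below 0.015 m and z of cup in the frame of coaster between 0.0065 and 0.0105 m and horizontal distance between carabiner and key_tray below 0.045 m and z of carabiner in the frame of key_tray between 0.0065 and 0.0105 m and angle between the z axis of carabiner and the z axis of key_tray, either way round below 0.05 rad and linear speed of each of tv_remote, speaker_remote, cup, carabiner below 0.02 m/s and angular speed of each of tv_remote, speaker_remote, cup, carabiner below 0.2 rad/s and contact force between the fingers and tv_remote below 0.05 N and contact force between the fingers and speaker_remote below 0.05 N and contact force between the fingers and cup below 0.05 N and contact force between the fingers and carabiner below 0.05 N); the robot touches nothing.
It fails at once if the candle or the succulent was pushed (more than 15 mm) or tipped (distance of any of candle, succulent from where it was at the start of the episode above 0.015 m or angle between any of candle, succulent's own z axis and vertical above 0.3 rad).
It fails at once if a thing was dropped: in the air, touching nothing, more than about 30 mm above where it lies ((height (world z) of tv_remote above 0.04 m and contact force between tv_remote and anything else below 0.005 N) or (height (world z) of speaker_remote above 0.04 m and contact force between speaker_remote and anything else below 0.005 N) or (height (world z) of cup above 0.04 m and contact force between cup and anything else below 0.005 N) or (height (world z) of carabiner above 0.04 m and contact force between carabiner and anything else below 0.005 N)).
It fails at once if the cup was tipped over (angle between cup's own z axis and vertical above 0.7 rad).
It also fails if it takes over 106 s, if anything falls off the work surface, if the arm or the gripper's body presses on something with over 40 N, if the wrist force passes 120 N, or if a joint passes its speed limit or range.

## Working session

There is one attempt and no reset: what is moved stays moved. The work goes in short steps, Python scripts to look and compute and a shell command to move; the robot and the scene stay as the last step left them, time stands still between calls to the robot, and variables do not carry over. Pictures are saved under pics/ and viewed, and the job is handed in when it is done.

```bash
mkdir -p pics
cat > h.py <<'E'
import numpy as np, cv2
from workcell import state, grab_frame, job_done, hold_point_z
def save(n,f,crop=None,s=1):
    im=f["frame"][:,:,::-1]
    if crop: im=im[crop[1]:crop[3],crop[0]:crop[2]]
    if s!=1: im=cv2.resize(im,None,fx=s,fy=s,interpolation=cv2.INTER_CUBIC)
    cv2.imwrite(f"pics/{n}.png",im)
def K(f): return np.array([[f["fx"],0,f["cx"]],[0,f["fy"],f["cy"]],[0,0,1.]])
def D(f): return np.array([f["k1"],0,0,0,0.])
def pix2w(f,pts,z):
    p=cv2.undistortPoints(np.array(pts,float).reshape(-1,1,2),K(f),D(f)).reshape(-1,2)
    V=np.array(f["view"]);R=V[:3,:3];t=V[:3,3];c=-R.T@t
    d=np.c_[p,np.ones(len(p))]@R
    z=np.broadcast_to(z,len(p))
    return c+d*((z-c[2])/d[:,2])[:,None]
def w2pix(f,P):
    V=np.array(f["view"]);r,_=cv2.Rodrigues(V[:3,:3])
    return cv2.projectPoints(np.array(P,float).reshape(-1,1,3),r,V[:3,3],K(f),D(f))[0].reshape(-1,2)
E
python3 - <<'E'
from h import *
print(state(),hold_point_z)
for n in["scene","top","wrist"]:
    f=grab_frame(n);save(n+"0",f);print(n,f["fx"],f["k1"],np.round(f["view"],3).tolist())
E
```

```text
{'time_s': 0.0, 'qpos': array([-7.73480843e+01,  1.83496701e+01,  8.97072498e+01,  1.50158340e-04,
        7.20441117e+01, -1.14561182e+00]), 'qvel': array([-0.00671881, -0.01868087, -0.05404504,  0.02771733, -0.06238495,
       -0.0294009 ]), 'effort': array([-7.94435527e-04, -4.12461555e+01, -2.31971920e+01,  7.26708351e-02,
        4.56746668e-02, -1.37706511e-04]), 'ee_pos': array([ 137.02375154, -557.90181401,  213.13433104]), 'ee_rot': array([-1.79898991e+02, -2.16269539e-03,  1.37974792e+01]), 'force': array([-0.15870323,  0.0710107 ,  0.52210512]), 'torque': array([ 0.02162927,  0.02670088, -0.02237292]), 'gripper_width': 91.52426523200111} -18.8
scene 421.9200570179114 -0.05986338416691158 [[-0.416, 0.91, -0.002, 222.685], [0.732, 0.333, -0.595, -362.957], [-0.54, -0.249, -0.804, 1329.01], [0.0, 0.0, 0.0, 1.0]]
top 469.02728692105717 0.018262204710259067 [[-0.02, -1.0, -0.012, 5.718], [-0.992, 0.021, -0.126, 489.712], [0.126, 0.009, -0.992, 1069.3], [0.0, 0.0, 0.0, 1.0]]
wrist 364.5073552245056 -0.09324574448598458 [[0.238, -0.971, -0.002, -574.163], [-0.938, -0.23, 0.26, -27.886], [-0.254, -0.06, -0.965, 390.419], [0.0, 0.0, 0.0, 1.0]]
```

View pics/top0.png

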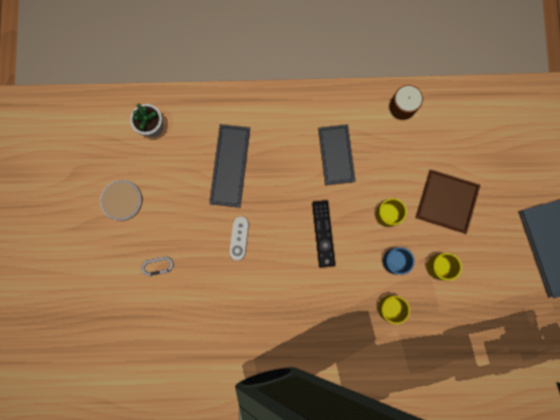

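View pics/scene0.png

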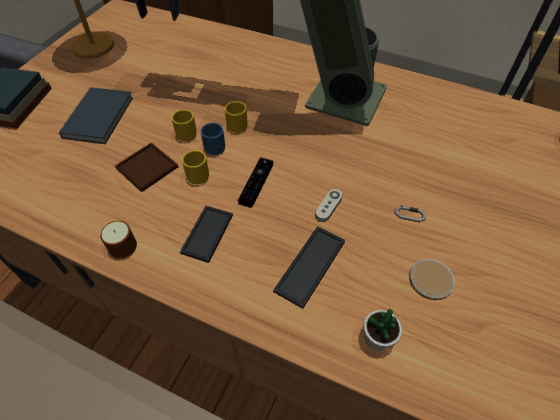

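View pics/wrist0.png

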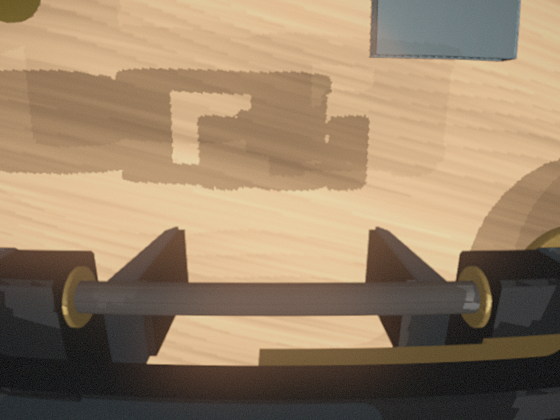

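The top view shows everything except the shaded area under the arm:
- **Blue cup:** (398,262). Its look-alikes are the yellow cups at (391,212), (445,266) and (395,309).
- **Remotes:** the black one is at (324,234) and the white one at (239,239). Other dark items are the long tray (231,166), the short tray (337,155) and the book (548,245).
- **Carabiner:** (158,266), the only one.
- **Homes and bystanders:** coaster (121,200), key tray (448,201), candle (407,100), succulent (147,119).

The cup is the blue one, the TV remote is the long black bar with buttons, and the slate trays are told apart by length. Next is a close crop to check.

Run:
```python
from h import *
f=grab_frame("top")
save("cA",f,(290,160,490,340),4);save("cB",f,(90,80,290,290),2.8)
save("cC",f,(290,80,490,240),4)
```

```text
(no output)
```

View pics/cA.png

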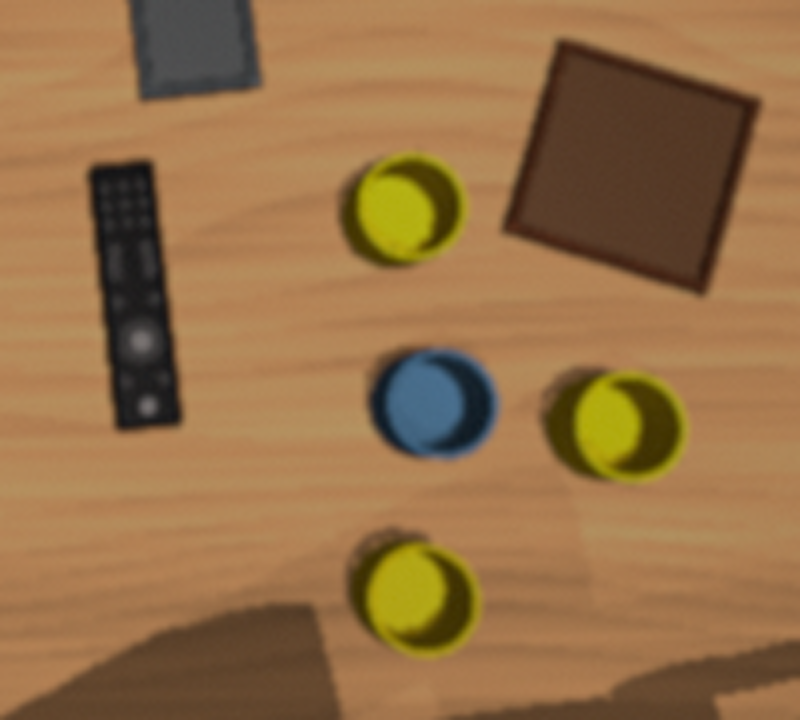

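View pics/cB.png

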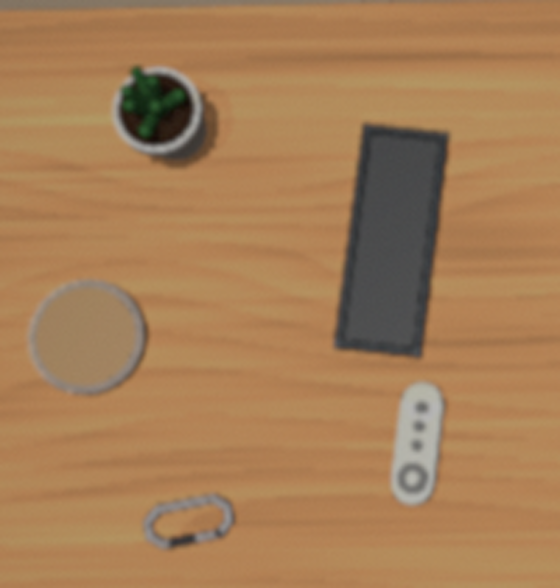

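```bash
cat > loc.py <<'E'
from h import *
def ortho(f,x0,x1,y0,y1,z,res=2):
    # rows: x from x1 down, cols: y from y1 down ; res px/mm
    xs=np.arange(x1,x0,-1/res);ys=np.arange(y1,y0,-1/res)
    Y,X=np.meshgrid(ys,xs)
    m=w2pix(f,np.c_[X.ravel(),Y.ravel(),np.full(X.size,z)]).astype(np.float32).reshape(X.shape+(2,))
    return cv2.remap(f["frame"],m[...,0],m[...,1],cv2.INTER_CUBIC),res,x1,y1
def seg(f,pix,z,rad,fn,name=None):
    c=pix2w(f,[pix],z)[0]
    o,res,x1,y1=ortho(f,c[0]-rad,c[0]+rad,c[1]-rad,c[1]+rad,z)
    hsv=cv2.cvtColor(o,cv2.COLOR_RGB2HSV).astype(int)
    m=fn(hsv,o.astype(int)).astype(np.uint8)
    n,l,s,cc=cv2.connectedComponentsWithStats(m)
    i=1+np.argmax(s[1:,4]); m=(l==i).astype(np.uint8)
    cn=max(cv2.findContours(m,cv2.RETR_EXTERNAL,cv2.CHAIN_APPROX_NONE)[0],key=cv2.contourArea)
    w=np.c_[x1-cn[:,0,1]/res,y1-cn[:,0,0]/res].astype(np.float32)
    (cx,cy),(a,b),_=r=cv2.minAreaRect(w)
    bx=cv2.boxPoints(r);e=[bx[1]-bx[0],bx[2]-bx[1]];e=max(e,key=np.linalg.norm)
    yaw=(np.degrees(np.arctan2(e[1],e[0]))+90)%180-90
    ci=cv2.minEnclosingCircle(w)
    mo=cv2.moments(w.reshape(-1,1,2))
    if name:
        v=o[:,:,::-1].copy();cv2.drawContours(v,[cn],-1,(0,0,255),1);cv2.imwrite(f"pics/s_{name}.png",v)
    return dict(c=np.round([cx,cy],1),size=np.round(sorted([a,b])[::-1],1),yaw=round(float(yaw),1),cent=np.round([mo['m10']/mo['m00'],mo['m01']/mo['m00']],1),circ=np.round([*ci[0],ci[1]],1))
E
python3 - <<'E'
from loc import *
f=grab_frame("top")
dark=lambda t:(lambda h,o:h[...,2]<t)
T=[("tv",(324,234),18,100,dark(75)),("spk",(239,239),16,80,lambda h,o:(h[...,1]<70)&(h[...,2]>120)),
("long",(231,166),10,130,lambda h,o:h[...,1]<80),("short",(337,155),10,100,lambda h,o:h[...,1]<80),
("key",(448,201),11,100,dark(110)),("coast",(121,200),9,75,lambda h,o:h[...,1]<110),
("carab",(158,266),4,60,lambda h,o:h[...,1]<90),("cup",(398,262),70,50,lambda h,o:(h[...,0]>90)&(h[...,0]<125)&(h[...,1]>80)),
("candle",(407,100),30,60,lambda h,o:h[...,2]<0),("succ",(147,119),62,60,lambda h,o:(h[...,1]<60)&(h[...,2]>90))]
ims=[]
for n,p,z,r,fn in T:
    try: print(n,seg(f,p,z,r,fn,n))
    except Exception as e: print(n,e)
E
python3 - <<'E'
import cv2,numpy as np
r=[]
for n in"tv spk long short key coast carab cup".split():
    i=cv2.imread(f"pics/s_{n}.png");r.append(cv2.resize(i,(195,195)))
cv2.imwrite("pics/seg.png",np.vstack([np.hstack(r[:4]),np.hstack(r[4:])]))
E
```

```text
tv {'c': array([ 438.7, -101.2]), 'size': array([155.9,  37.6]), 'yaw': 4.6, 'cent': array([ 438.6, -101.2]), 'circ': array([ 438.7, -101.4,   79.1])}
spk {'c': array([431.9,  98.5]), 'size': array([104.4,  38.2]), 'yaw': -7.1, 'cent': array([431.9,  98.5]), 'circ': array([432. ,  99.2,  52.2])}
long {'c': array([609.4, 119.9]), 'size': array([198. ,  74.6]), 'yaw': -7.6, 'cent': array([609.4, 119.8]), 'circ': array([609.3, 119.6, 104.7])}
short {'c': array([ 630.7, -139.5]), 'size': array([142.2,  72. ]), 'yaw': 5.1, 'cent': array([ 630.6, -139.4]), 'circ': array([ 631. , -139.3,   78.4])}
key {'c': array([ 509.9, -399.2]), 'size': array([125. , 123.9]), 'yaw': 70.7, 'cent': array([ 509.9, -399.3]), 'circ': array([ 509.5, -399.4,   86. ])}
coast {'c': array([530.4, 383. ]), 'size': array([103. , 101.5]), 'yaw': -90.0, 'cent': array([530.4, 383.2]), 'circ': array([530.5, 383.1,  51.8])}
carab {'c': array([370.8, 294.6]), 'size': array([77.3, 39. ]), 'yaw': -80.4, 'cent': array([371. , 294.5]), 'circ': array([370.2, 294.7,  38.8])}
cup {'c': array([ 370.5, -261.5]), 'size': array([66. , 55.7]), 'yaw': 87.1, 'cent': array([ 370.2, -261.9]), 'circ': array([ 371.2, -261.6,   33. ])}
candle attempt to get argmax of an empty sequence
succ {'c': array([710.3, 307.7]), 'size': array([73.2, 72.4]), 'yaw': -49.9, 'cent': array([705.8, 303.7]), 'circ': array([711.1, 308.7,  38.2])}
```

View pics/seg.png

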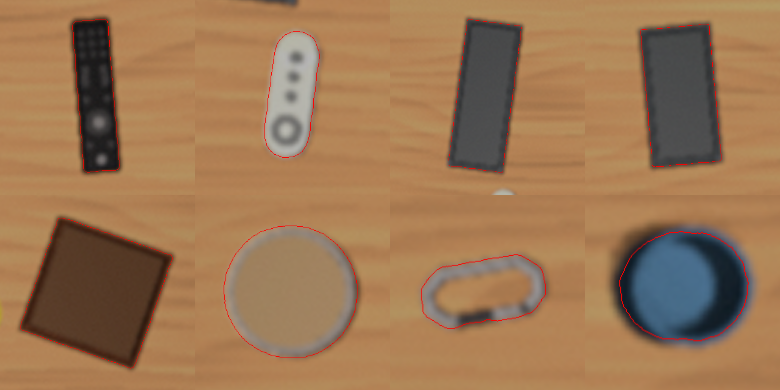

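```bash
cat > plan.py <<'E'
import sys
from h import *
def go(x,y,z,yaw=None):
    s=state();p=s["ee_pos"];r=s["ee_rot"];a=np.radians(r[2])
    yaw=r[2] if yaw is None else yaw
    turn=-((yaw-r[2]+180)%360-180)
    def tool(b):
        d=np.array([x,y])-p[:2]
        return [np.cos(b)*d[0]+np.sin(b)*d[1], -(-np.sin(b)*d[0]+np.cos(b)*d[1]), p[2]-z]
    print("now",np.round(p,1),"rot",np.round(r,1),"w",round(s["gripper_width"],1),"t",round(s["time_s"],2),"F",np.round(s["force"],1),"j",np.round(s["qpos"],0))
    print(" tool shift AFTER turning",np.round(tool(np.radians(yaw)),1),"turn z",round(turn,1),"| shift at present yaw",np.round(tool(a),1))
if __name__=="__main__":
    go(*[float(v) for v in sys.argv[1:]])
E
python3 - <<'E'
from loc import *
f=grab_frame("top");g=grab_frame("scene")
save("sc_cup",g,(140,90,270,200),5);save("cupz",f,(360,190,480,330),4)
print("cup hand",pix2w(f,[(400.6,260.6)],70))
for p in[(393.5,212),(447,266),(396,309)]:print(pix2w(f,[p],70))
print("candle top",pix2w(f,[(408,98)],62))
E
python3 plan.py 371 -262 130
```

```text
cup hand [[ 369.88407398 -267.02620618   70.        ]]
[[ 479.01506573 -256.81894352   70.        ]]
[[ 356.03317046 -368.54606078   70.        ]]
[[ 264.5980674  -251.36099263   70.        ]]
candle top [[ 747.66297182 -305.53165179   62.        ]]
now [ 137.1 -558.3  213.8] rot [-180.     0.    13.8] w 91.1 t 0.35 F [ 0.7  0.2 -0.4] j [-77.  18.  90.  -0.  72.  -1.]
 tool shift AFTER turning [ 297.8 -232.    83.8] turn z -0.0 | shift at present yaw [ 297.8 -232.    83.8]
```

View pics/sc_cup.png

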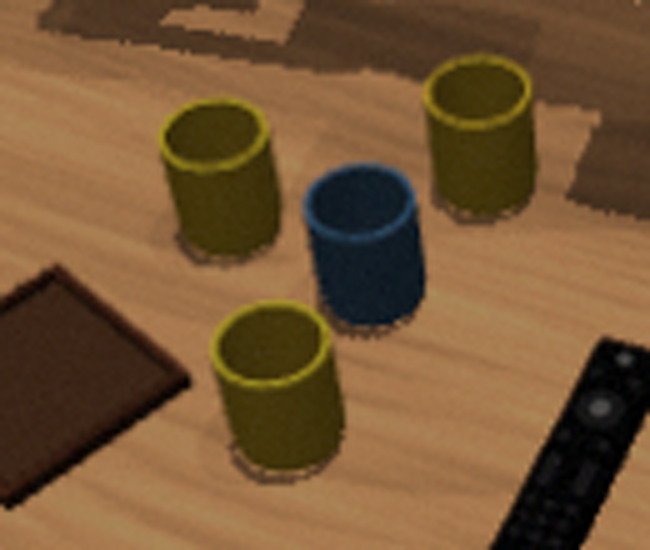

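View pics/cupz.png

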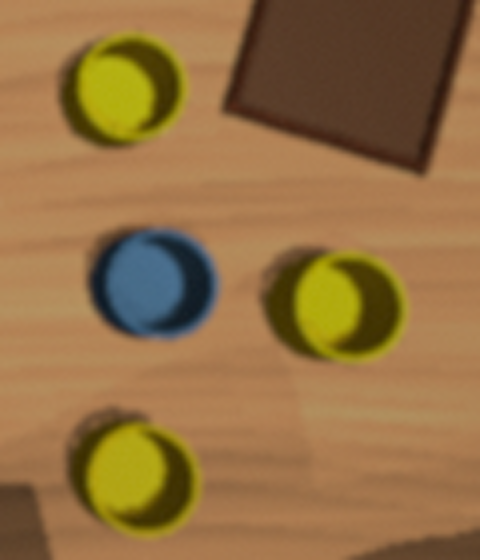

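Rim centre of the blue cup is about (400,261) in the top view, which gives world (370,-266). The three yellow cups lie ahead of, behind and to the right of it, so I grip diagonally at yaw 40.

```bash
python3 - <<'E'
from loc import *
g=grab_frame("scene");print(pix2w(g,[(212,130.4)],70))
E
python3 -m creep '[[0,0,0,10,0,0,-8.7],[0,0,0,10,0,0,-8.7],[0,0,0,10,0,0,-8.8],[0,0,0,0,0,0,0]]' 25; python3 plan.py 370 -266 140 40
```

```text
[[ 372.57282542 -263.4496005    70.        ]]
time_s: 0.9
ee_pos: [137.0, -557.9, 183.2]
ee_rot: [-179.9, -0.0, 39.9]
force: [-0.3, -0.2, -0.4]
gripper_width: 91.3
now [ 137.  -557.9  183.2] rot [-179.9   -0.    39.9] w 91.3 t 0.9 F [-0.3 -0.2 -0.4] j [-77.  20.  92.   0.  68. -27.]
 tool shift AFTER turning [366.1 -73.9  43.2] turn z -0.1 | shift at present yaw [366.  -74.5  43.2]
```

```bash
python3 -m creep '[[0,52,-10,0,0,0,0],[0,52,-10,0,0,0,0],[0,52,-11,10,0,0,0],[0,52,-11,10,0,0,0],[0,52,-11,10,0,0,0]]'; python3 -m creep '[[0,52,-11,10,0,0,0],[0,52,-10,3,0,0,0],[0,2,0,0,0,0,0],[0,0,0,0,0,0,0]]';python3 plan.py 371 -265 28 40
python3 - <<'E'
from h import *
save("w1",grab_frame("wrist"))
E
```

```text
time_s: 1.52
ee_pos: [303.5, -349.8, 154.5]
ee_rot: [179.9, -0.0, 39.8]
force: [1.2, 0.1, -0.1]
gripper_width: 91.2
time_s: 2.02
ee_pos: [370.2, -266.9, 141.4]
ee_rot: [179.9, 0.0, 40.0]
force: [-0.0, -0.5, -1.0]
gripper_width: 91.5
now [ 370.2 -266.9  141.4] rot [179.9   0.   40. ] w 91.5 t 2.02 F [-0.  -0.5 -1. ] j [-37.  11. 111.  -0.  58.  13.]
 tool shift AFTER turning [  1.8  -0.9 113.4] turn z -0.0 | shift at present yaw [  1.8  -0.9 113.4]
```

View pics/w1.png

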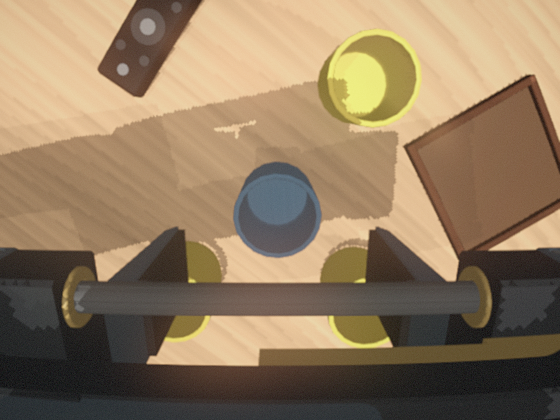

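Run:
```python
from h import *
f=grab_frame("wrist");print(pix2w(f,[(278,215)],70), w2pix(f,[(371,-265,70)]))
```

```text
[[ 373.28116874 -266.39707663   70.        ]] [[274.32464848 216.19168211]]
```

The wrist view shows the blue cup centred between the fingers, with its rim centre at (278,215), and clear gaps to the yellow cups. Descending.

```bash
python3 -m creep '[[0,2,0.5,40,0,0,0],[0,0,0,40,0,0,0],[0,0,0,33,0,0,0],[0,0,0,0,0,0,0]]'; python3 -m creep '[[0.6,0,0,0,0,0,0],[0.6,0,0,0,0,0,0],[0.6,0,0,0,0,0,0],[0.6,0,0,0,0,0,0],[0.6,0,0,0,0,0,0]]' 25; python3 plan.py 531 383 100 40
```

```text
time_s: 2.62
ee_pos: [369.7, -265.6, 26.4]
ee_rot: [-179.7, 0.1, 39.8]
force: [0.3, 0.5, 0.5]
gripper_width: 91.7
time_s: 3.25
ee_pos: [372.3, -266.0, 28.9]
ee_rot: [179.9, -0.0, 40.0]
force: [-0.9, -0.5, 6.2]
gripper_width: 62.7
now [ 372.3 -266.    28.9] rot [179.9  -0.   40. ] w 62.7 t 3.25 F [-0.9 -0.5  6.2] j [-37.  20. 119.  -0.  41.  13.]
 tool shift AFTER turning [ 538.8 -395.2  -71.1] turn z 0.0 | shift at present yaw [ 538.8 -395.2  -71.1]
```

```bash
python3 -m creep '[[0.6,0,0,-20,0,0,0],[0.6,0,0,-30,0,0,0],[0.6,0,0,-25,0,0,0],[0.6,30,-22,0,0,0,0],[0.6,45,-33,0,0,0,0]]' 25; python3 -m creep '[[0.6,45,-33,0,0,0,0],[0.6,45,-33,0,0,0,0],[0.6,45,-33,0,0,0,0],[0.6,45,-33,0,0,0,0],[0.6,45,-33,0,0,0,0]]'; python3 -m creep '[[0.6,45,-33,0,0,0,0],[0.6,45,-33,0,0,0,0],[0.6,45,-33,0,0,0,0],[0.6,30,-22,0,0,0,0],[0.6,0,0,0,0,0,0]]';python3 plan.py 531 383 40 40
python3 - <<'E'
from h import *
save("w2",grab_frame("wrist"))
E
```

```text
time_s: 3.88
ee_pos: [394.4, -175.1, 103.3]
ee_rot: [179.9, -0.0, 39.8]
force: [0.6, 1.0, -1.8]
gripper_width: 62.9
time_s: 4.5
ee_pos: [460.2, 97.7, 102.9]
ee_rot: [180.0, 0.0, 40.0]
force: [1.0, -0.4, -1.2]
gripper_width: 62.6
time_s: 5.12
ee_pos: [509.0, 297.1, 102.3]
ee_rot: [-180.0, -0.0, 40.2]
force: [0.1, -0.3, -2.2]
gripper_width: 62.6
now [509.  297.1 102.3] rot [-180.    -0.    40.2] w 62.6 t 5.12 F [ 0.1 -0.3 -2.2] j [29. 25. 97.  0. 58. 79.]
 tool shift AFTER turning [ 72.1 -51.7  62.3] turn z 0.2 | shift at present yaw [ 72.3 -51.5  62.3]
```

View pics/w2.png

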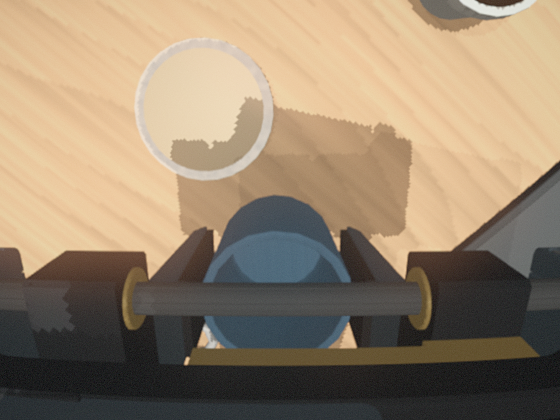

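Run:
```python
from h import *
f=grab_frame("wrist");print(pix2w(f,[(204,109)],9))
```

```text
[[532.67036552 381.82522345   9.        ]]
```

```bash
python3 -m creep '[[0.6,36,-25.5,0,0,0,0],[0.6,36,-25.5,0,0,0,0],[0.6,0,0,25,0,0,0],[0.6,0,0,25,0,0,0],[0.6,0,0,9,0,0,0]]'; python3 -m creep '[[0.6,0,0,0,0,0,0],[0.6,0,0,2,0,0,0],[0.6,0,0,0,0,0,0]]';python3 plan.py 531.5 382.5 38 40
```

```text
time_s: 5.85
ee_pos: [530.1, 377.8, 42.2]
ee_rot: [-180.0, 0.2, 39.9]
force: [-0.4, -0.4, -1.4]
gripper_width: 62.6
time_s: 6.22
ee_pos: [531.7, 380.0, 42.8]
ee_rot: [180.0, -0.1, 40.0]
force: [-0.1, -0.3, -1.4]
gripper_width: 62.5
now [531.7 380.   42.8] rot [ 1.8e+02 -1.0e-01  4.0e+01] w 62.5 t 6.22 F [-0.1 -0.3 -1.4] j [35. 33. 91. -0. 55. 85.]
 tool shift AFTER turning [ 1.5 -2.1  4.8] turn z -0.0 | shift at present yaw [ 1.5 -2.1  4.8]
```

```bash
python3 -m creep '[[0.6,1.5,-2,2,0,0,0],[0.6,0,0,0,0,0,0]]'; python3 -m creep '[[0.6,0,0,1,0,0,0],[0.6,0,0,0,0,0,0]]'; python3 -m creep '[[0.6,0,0,1,0,0,0],[0.6,0,0,0,0,0,0]]'
```

```text
time_s: 6.48
ee_pos: [531.0, 382.6, 39.9]
ee_rot: [180.0, -0.0, 40.0]
force: [-1.6, 0.1, -1.4]
gripper_width: 62.6
time_s: 6.72
ee_pos: [531.0, 382.3, 38.8]
ee_rot: [180.0, 0.0, 40.0]
force: [0.5, -0.5, -1.7]
gripper_width: 62.7
time_s: 6.98
ee_pos: [531.2, 382.4, 38.1]
ee_rot: [180.0, -0.0, 40.0]
force: [-0.6, -0.0, -0.6]
gripper_width: 62.7
```

```bash
python3 -m creep '[[0.6,0,0,0.8,0,0,0],[0.6,0,0,0,0,0,0]]'; python3 -m creep '[[0,0,0,0,0,0,0],[0,0,0,0,0,0,0],[0,0,0,0,0,0,0],[0,0,0,-30,0,0,0],[0,0,0,-45,0,0,0]]';  python3 -m creep '[[0,0,0,-45,0,0,0],[0,0,0,0,0,0,0]]'; python3 plan.py 370.8 294.6 120 99.6
python3 - <<'E'
from h import *
save("t2",grab_frame("top"),(80,130,280,290),4)
save("w3",grab_frame("wrist"))
E
```

```text
time_s: 7.22
ee_pos: [531.2, 382.4, 38.0]
ee_rot: [180.0, -0.0, 40.0]
force: [-2.0, -0.6, 4.8]
gripper_width: 62.3
time_s: 7.85
ee_pos: [530.2, 381.7, 111.0]
ee_rot: [-180.0, 0.2, 40.0]
force: [0.6, -0.4, 0.4]
gripper_width: 90.8
time_s: 8.1
ee_pos: [533.2, 383.8, 161.5]
ee_rot: [179.9, -0.5, 40.0]
force: [-0.3, -0.1, -0.2]
gripper_width: 91.2
now [533.2 383.8 161.5] rot [179.9  -0.5  40. ] w 91.2 t 8.1 F [-0.3 -0.1 -0.2] j [35. 27. 83. -0. 69. 85.]
 tool shift AFTER turning [ -60.9 -175.    41.5] turn z -59.6 | shift at present yaw [-181.8  -36.    41.5]
```

View pics/t2.png

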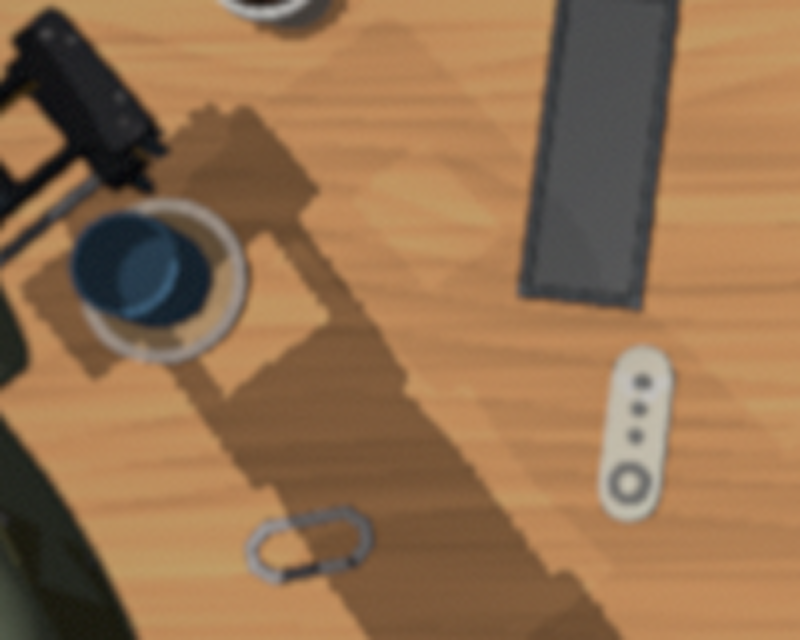

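View pics/w3.png

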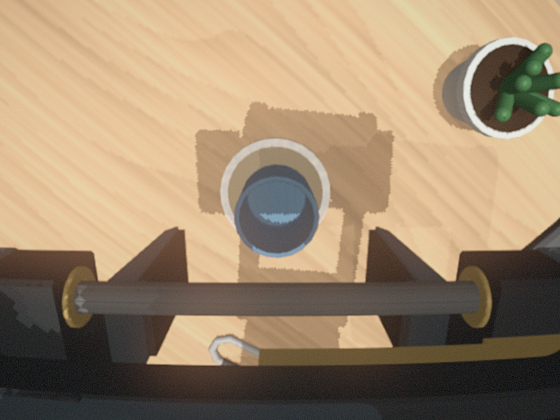

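```bash
python3 - <<'E'
from h import *
f=grab_frame("wrist");print(pix2w(f,[(277,216),(275.5,192)],[79,9]))
E
python3 -m creep '[[0,-10,0,0,0,0,-10],[0,-10,0,0,0,0,-10],[0,-10,0,0,0,0,-10],[0,-10,0,0,0,0,-10],[0,-10,0,0,0,0,-10]]'; python3 -m creep '[[0.4,0,0,0,0,0,-9.6],[0.4,0,0,0,0,0,0]]'; python3 plan.py 370.8 294.6 120 99.6
```

```text
[[531.88413606 382.00332599  79.        ]
 [532.30712802 383.95855085   9.        ]]
time_s: 8.88
ee_pos: [505.7, 339.5, 154.9]
ee_rot: [-179.8, 0.1, 90.3]
force: [0.1, 0.6, 0.2]
gripper_width: 91.4
time_s: 9.12
ee_pos: [506.1, 339.8, 155.3]
ee_rot: [-179.8, 0.1, 99.5]
force: [-0.1, 0.1, -0.2]
gripper_width: 74.2
now [506.1 339.8 155.3] rot [-1.798e+02  1.000e-01  9.950e+01] w 74.2 t 9.12 F [-0.1  0.1 -0.2] j [33. 24. 90. -0. 66. 23.]
 tool shift AFTER turning [ -22.  -140.9   35.3] turn z -0.1 | shift at present yaw [ -22.3 -140.9   35.3]
```

The cup stands within about 2 mm of the coaster's centre. Next is the carabiner, with the jaws across its straight sides.

```bash
python3 -m creep '[[0.35,-8,-47,5,0,0,0],[0.35,-7,-47,15,0,0,0],[0.35,-7,-47,15,0,0,0],[0.35,0,0,0,0,0,0],[0.35,0,0,0,0,0,0]]'; python3 plan.py 370.8 294.6 2.5 99.6
python3 - <<'E'
from h import *
save("w4",grab_frame("wrist"))
E
```

```text
time_s: 9.75
ee_pos: [372.3, 295.8, 122.2]
ee_rot: [179.9, -0.0, 99.5]
force: [0.1, 0.2, 1.5]
gripper_width: 59.3
now [372.3 295.8 122.2] rot [179.9  -0.   99.5] w 59.3 t 9.75 F [0.1 0.2 1.5] j [ 37.  14. 110.  -0.  56.  28.]
 tool shift AFTER turning [ -0.9  -1.7 119.7] turn z -0.1 | shift at present yaw [ -0.9  -1.7 119.7]
```

View pics/w4.png

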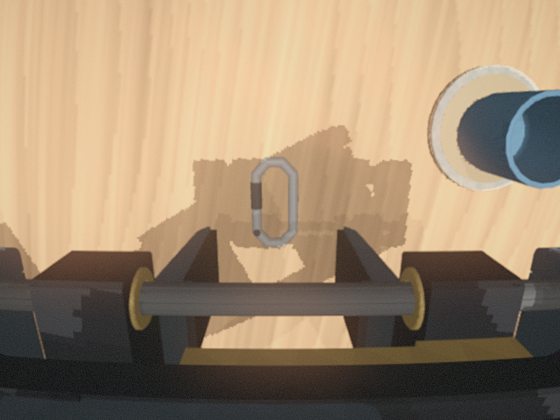

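```bash
python3 - <<'E'
from h import *
f=grab_frame("wrist");print(pix2w(f,[(274.5,202)],4))
E
python3 -m creep '[[0.35,0,-1,40,0,0,0],[0.35,0,0,40,0,0,0],[0.35,0,0,30,0,0,0],[0.35,0,0,0,0,0,0],[0.35,0,0,0,0,0,0]]'; python3 plan.py 370.8 294.6 2 99.6
```

```text
[[372.33528408 295.83869839   4.        ]]
time_s: 10.48
ee_pos: [371.9, 295.9, 13.0]
ee_rot: [179.9, -0.1, 99.6]
force: [0.4, 0.1, 1.7]
gripper_width: 58.9
now [371.9 295.9  13. ] rot [ 1.799e+02 -1.000e-01  9.960e+01] w 58.9 t 10.47 F [0.4 0.1 1.7] j [ 37.  23. 118.  -0.  39.  28.]
 tool shift AFTER turning [-1.1 -1.3 11. ] turn z -0.0 | shift at present yaw [-1.1 -1.3 11. ]
```

```bash
python3 -m creep '[[0.35,0,0,8,0,0,0],[0.35,0,0,2.5,0,0,0],[0.35,0,0,0,0,0,0]]';  python3 -m creep '[[0.8,0,0,0,0,0,0],[0.8,0,0,0,0,0,0],[0.8,0,0,0,0,0,0],[0.8,0,0,0,0,0,0]]' 20; python3 plan.py 510 -399.3 80 70.7
```

```text
time_s: 10.85
ee_pos: [370.5, 295.0, 1.7]
ee_rot: [180.0, -0.0, 99.6]
force: [-0.6, -0.7, 0.2]
gripper_width: 59.2
time_s: 11.35
ee_pos: [370.6, 295.1, 1.7]
ee_rot: [180.0, -0.0, 99.6]
force: [0.5, 0.0, 1.7]
gripper_width: 37.5
now [370.6 295.1   1.7] rot [180.   -0.   99.6] w 37.5 t 11.35 F [0.5 0.  1.7] j [ 37.  24. 119.  -0.  38.  28.]
 tool shift AFTER turning [-609.3  361.1  -78.3] turn z 28.9 | shift at present yaw [-707.9   21.7  -78.3]
```

```bash
python3 -m creep '[[0.8,0,0,-10,0,0,0],[0.8,0,0,-30,0,0,0],[0.8,0,0,-45,0,0,0],[0.8,0,0,-40,0,0,0],[0.8,-28,1,0,0,0,0]]' 20; python3 plan.py 510 -399.3 130; python3 -m creep '[[0.8,-54,2,0,0,0,0],[0.8,-54,2,0,0,0,0],[0.8,-54,2,0,0,0,0],[0.8,-54,2,0,0,0,0],[0.8,-54,2,0,0,0,0]]'; python3 -m creep '[[0.8,-54,2,0,0,0,0],[0.8,-54,2,0,0,0,0],[0.8,-54,2,0,0,0,0],[0.8,-54,2,0,0,0,0],[0.8,-54,2,0,0,0,0]]';  python3 -m creep '[[0.8,-54,2,0,0,0,0],[0.8,-50,1,0,0,0,0],[0.8,-28,0,0,0,0,0],[0.8,0,0,0,0,0,0],[0.8,0,0,0,0,0,0]]'; python3 plan.py 510 -399.3 60
python3 - <<'E'
from h import *
save("w5",grab_frame("wrist"))
E
```

```text
time_s: 11.98
ee_pos: [378.3, 269.7, 130.4]
ee_rot: [179.5, -0.2, 99.7]
force: [0.0, -0.6, -0.6]
gripper_width: 37.3
now [378.3 269.7 130.4] rot [179.5  -0.2  99.7] w 37.3 t 11.97 F [ 0.  -0.6 -0.6] j [ 34.  13. 111.   0.  56.  24.]
 tool shift AFTER turning [-6.816e+02  1.670e+01  4.000e-01] turn z -0.0 | shift at present yaw [-6.816e+02  1.670e+01  4.000e-01]
time_s: 12.6
ee_pos: [431.2, 1.3, 127.4]
ee_rot: [179.9, 0.0, 99.6]
force: [0.3, 0.8, -0.7]
gripper_width: 37.3
time_s: 13.22
ee_pos: [486.0, -263.4, 127.3]
ee_rot: [180.0, 0.0, 99.6]
force: [0.2, 0.7, -0.5]
gripper_width: 37.5
time_s: 13.85
ee_pos: [510.4, -390.2, 126.7]
ee_rot: [-180.0, -0.1, 99.6]
force: [-0.2, -0.1, -0.5]
gripper_width: 37.6
now [ 510.4 -390.2  126.7] rot [-1.80e+02 -1.00e-01  9.96e+01] w 37.6 t 13.85 F [-0.2 -0.1 -0.5] j [-38.  28.  87.   0.  65. -48.]
 tool shift AFTER turning [-8.9 -1.9 66.7] turn z -0.0 | shift at present yaw [-8.9 -1.9 66.7]
```

View pics/w5.png

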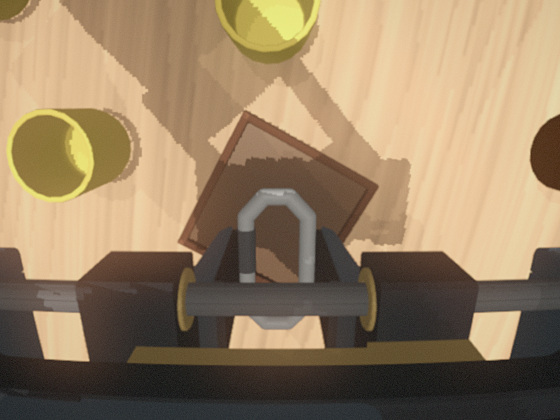

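```bash
python3 - <<'E'
from h import *
f=grab_frame("wrist");w=pix2w(f,[(377,186),(180,241)],11);print(w.mean(0))
E
python3 -m creep '[[0.8,-9,-2,30,0,0,0],[0.8,0,0,40,0,0,0],[0.8,0,0,30,0,0,0],[0.8,0,0,10,0,0,0],[0.8,0,0,0,0,0,0]]'; python3 plan.py 510 -399.3 6.7
```

```text
[ 512.90881062 -399.34015757   11.        ]
time_s: 14.58
ee_pos: [510.6, -399.9, 16.9]
ee_rot: [-180.0, -0.0, 99.6]
force: [0.1, 0.2, 0.3]
gripper_width: 37.3
now [ 510.6 -399.9   16.9] rot [-180.    -0.    99.6] w 37.3 t 14.57 F [0.1 0.2 0.3] j [-39.  34.  93.  -0.  52. -49.]
 tool shift AFTER turning [ 0.7 -0.5 10.2] turn z -0.0 | shift at present yaw [ 0.7 -0.5 10.2]
```

```bash
python3 -m creep '[[0.8,0,0,7,0,0,0],[0.8,0,0,1.5,0,0,0],[0.8,0,0,0,0,0,0]]';python3 -m creep '[[0.8,0,0,1,0,0,0],[0.8,0,0,0,0,0,0]]';python3 -m creep '[[0.8,0,0,0.8,0,0,0],[0.8,0,0,0,0,0,0]]'
```

```text
time_s: 14.95
ee_pos: [510.5, -400.5, 8.6]
ee_rot: [180.0, 0.0, 99.6]
force: [-0.5, 0.9, -1.0]
gripper_width: 37.4
time_s: 15.2
ee_pos: [510.4, -400.5, 7.3]
ee_rot: [180.0, 0.0, 99.6]
force: [0.6, 0.4, -0.4]
gripper_width: 37.6
time_s: 15.45
ee_pos: [510.5, -400.5, 6.8]
ee_rot: [180.0, 0.0, 99.6]
force: [-0.2, -0.1, 2.5]
gripper_width: 37.3
```

```bash
python3 -m creep '[[0.45,0,0,0,0,0,0],[0.45,0,0,0,0,0,0],[0.45,0,0,0,0,0,0],[0.45,0,0,-30,0,0,0],[0.35,0,0,-45,0,0,0]]'; python3 -m creep '[[0.35,0,0,-40,0,0,0],[0.35,0,0,0,0,0,0]]';python3 plan.py 438.7 -101.3 120 4.6
python3 - <<'E'
from h import *
save("w6",grab_frame("wrist"))
E
```

```text
time_s: 16.08
ee_pos: [509.5, -399.6, 80.5]
ee_rot: [-179.8, -0.2, 99.6]
force: [-0.2, -0.1, -0.6]
gripper_width: 57.3
time_s: 16.32
ee_pos: [512.2, -401.9, 125.3]
ee_rot: [179.7, 0.3, 99.6]
force: [-0.1, -0.4, -0.1]
gripper_width: 58.8
now [ 512.2 -401.9  125.3] rot [179.7   0.3  99.6] w 58.8 t 16.32 F [-0.1 -0.4 -0.1] j [-39.  28.  87.  -0.  64. -49.]
 tool shift AFTER turning [ -49.2 -305.5    5.3] turn z 95.0 | shift at present yaw [308.6 -22.4   5.3]
```

View pics/w6.png

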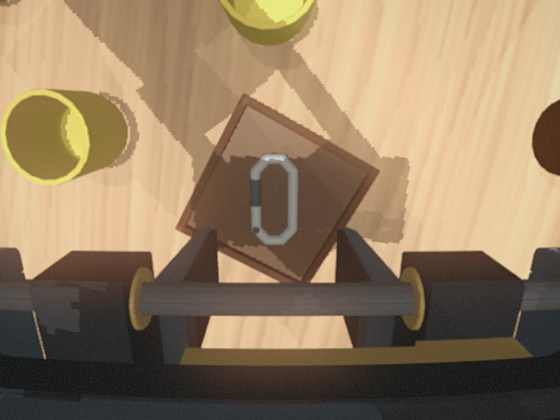

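The carabiner lies flat and well inside the key tray, with its loop centre at (274,198). Next is the TV remote.

```bash
python3 -m creep '[[0.35,40,-4,0,0,0,0],[0.35,55,-4,0,0,0,0],[0.35,55,-4,0,0,0,0],[0.35,55,-4,0,0,0,0],[0.35,55,-4,0,0,0,0]]'; python3 -m creep '[[0.35,48,-2,0,0,0,0],[0.3,0,0,0,0,0,10.5],[0.3,0,0,0,0,0,10.5],[0.3,0,0,0,0,0,10.5],[0.3,0,0,0,0,0,10.5]]';python3 -m creep '[[0.3,0,0,0,0,0,10.5],[0.3,0,0,0,0,0,10.5],[0.3,0,0,0,0,0,10.5],[0.3,0,0,0,0,0,10.5],[0.3,0,0,0,0,0,10.5]]';python3 -m creep '[[0.3,0,0,0,0,0,0]]';python3 plan.py 438.7 -101.3 120 4.6
python3 - <<'E'
from h import *
save("w7",grab_frame("wrist"))
E
```

```text
time_s: 17.0
ee_pos: [445.6, -145.4, 119.8]
ee_rot: [-179.9, -0.1, 99.6]
force: [-0.6, 0.4, -0.8]
gripper_width: 59.1
time_s: 17.62
ee_pos: [436.1, -100.0, 119.8]
ee_rot: [-179.8, 0.1, 57.3]
force: [-0.1, 0.0, -0.2]
gripper_width: 63.9
time_s: 18.25
ee_pos: [436.1, -100.1, 119.8]
ee_rot: [-179.9, 0.2, 4.7]
force: [0.3, -0.4, -0.3]
gripper_width: 63.9
time_s: 18.38
ee_pos: [436.3, -100.1, 120.1]
ee_rot: [-180.0, 0.2, 5.2]
force: [0.1, 0.6, 0.5]
gripper_width: 63.7
now [ 436.3 -100.1  120.1] rot [-180.     0.2    5.2] w 63.7 t 18.38 F [0.1 0.6 0.5] j [-14.  12. 113.  -0.  55.  70.]
 tool shift AFTER turning [2.3 1.3 0.1] turn z 0.6 | shift at present yaw [2.3 1.4 0.1]
```

View pics/w7.png

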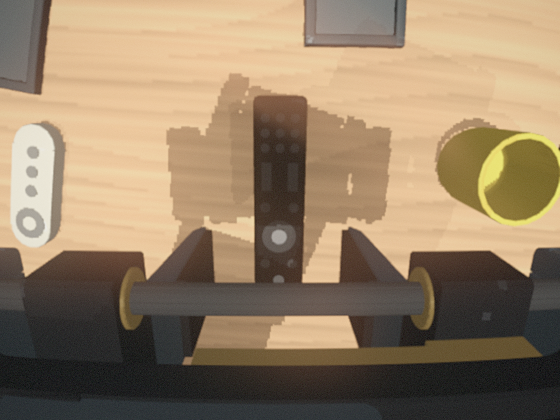

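Run:
```python
from h import *
f=grab_frame("wrist");w=pix2w(f,[(254,97),(307,97),(280,97),(254,270),(305,270)],18);print(w)
a=np.radians(4.6);print(w[2,:2]-80*np.array([np.cos(a),np.sin(a)]))
m=(w[3]+w[4])/2-w[:2].mean(0);print(np.degrees(np.arctan2(-m[1],-m[0])))
```

```text
[[ 517.31075232  -76.38534302   18.        ]
 [ 520.80703402 -114.3994021    18.        ]
 [ 518.98685798  -95.03541883   18.        ]
 [ 382.41036918  -86.60385074   18.        ]
 [ 386.20631792 -127.93952128   18.        ]]
[ 439.2445477  -101.45133278]
5.038045865300373
```

```bash
python3 -m creep '[[0.3,2.5,1.3,35,0,0,0],[0.3,0,0,40,0,0,0.4],[0.3,0,0,30,0,0,0],[0.3,0,0,5,0,0,0],[0.3,0,0,0,0,0,0]]'; python3 -m creep '[[0.3,0,0,0,0,0,0]]'; python3 plan.py 439 -101.3 7 4.7
```

```text
time_s: 19.1
ee_pos: [440.3, -101.5, 11.6]
ee_rot: [180.0, -0.0, 4.7]
force: [0.3, -0.1, 0.9]
gripper_width: 64.1
time_s: 19.23
ee_pos: [441.0, -101.7, 12.4]
ee_rot: [179.9, -0.1, 4.7]
force: [-0.2, -0.6, -0.3]
gripper_width: 64.0
now [ 441.  -101.7   12.4] rot [ 1.799e+02 -1.000e-01  4.700e+00] w 64.0 t 19.23 F [-0.2 -0.6 -0.3] j [-14.  21. 121.  -0.  38.  71.]
 tool shift AFTER turning [-1.9 -0.6  5.4] turn z 0.0 | shift at present yaw [-1.9 -0.6  5.4]
```

```bash
python3 -m creep '[[0.3,-1,0,4,0,0,0],[0.3,0,0,0,0,0,0],[0.3,0,0,0,0,0,0]]'; python3 -m creep '[[0.85,0,0,0,0,0,0],[0.85,0,0,0,0,0,0],[0.85,0,0,0,0,0,0],[0.85,0,0,0,0,0,0]]' 30;python3 plan.py 609.4 119.9 60 -7.6
```

```text
time_s: 19.6
ee_pos: [439.0, -101.6, 7.5]
ee_rot: [180.0, -0.0, 4.7]
force: [0.1, 0.4, 0.4]
gripper_width: 63.7
time_s: 20.1
ee_pos: [439.0, -101.6, 7.3]
ee_rot: [180.0, -0.0, 4.7]
force: [-0.8, -1.1, -1.6]
gripper_width: 39.6
now [ 439.  -101.6    7.3] rot [180.   -0.    4.7] w 39.6 t 20.1 F [-0.8 -1.1 -1.6] j [-14.  22. 121.  -0.  37.  71.]
 tool shift AFTER turning [ 139.6 -242.   -52.7] turn z 12.3 | shift at present yaw [ 188.  -206.7  -52.7]
```

```bash
python3 -m creep '[[0.85,0,0,-8,0,0,0],[0.85,0,0,-25,0,0,0],[0.85,0,0,-30,0,0,6.1],[0.85,0,0,0,0,0,6.2],[0.85,12,-22,0,0,0,0]]'; python3 -m creep '[[0.85,25,-44,0,0,0,0],[0.85,25,-44,0,0,0,0],[0.85,25,-44,0,0,0,0],[0.85,25,-44,0,0,0,0],[0.85,20,-30,0,0,0,0]]'; python3 -m creep '[[0.85,7.5,-14,0,0,0,0],[0.85,0,0,0,0,0,0],[0.85,0,0,0,0,0,0]]'; python3 plan.py 609.4 119.9 13.3 -7.6
python3 - <<'E'
from h import *
save("w8",grab_frame("wrist"))
E
```

```text
time_s: 20.72
ee_pos: [453.4, -81.8, 71.2]
ee_rot: [180.0, -0.0, -7.8]
force: [0.5, 0.6, -1.7]
gripper_width: 39.6
time_s: 21.35
ee_pos: [601.0, 109.0, 70.6]
ee_rot: [-180.0, -0.0, -7.5]
force: [-0.8, -0.7, -0.8]
gripper_width: 39.8
time_s: 21.72
ee_pos: [608.0, 118.7, 70.2]
ee_rot: [179.9, 0.1, -7.6]
force: [-0.8, -0.5, 0.2]
gripper_width: 40.0
now [608.  118.7  70.2] rot [ 1.799e+02  1.000e-01 -7.600e+00] w 40.0 t 21.73 F [-0.8 -0.5  0.2] j [ 10.  29.  95.  -0.  56. 108.]
 tool shift AFTER turning [ 1.2 -1.4 56.9] turn z -0.0 | shift at present yaw [ 1.2 -1.4 56.9]
```

View pics/w8.png

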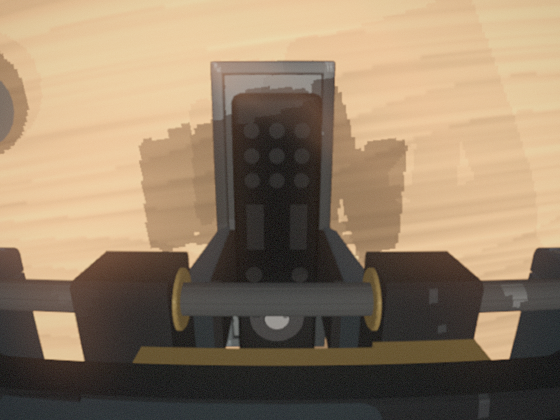

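Run:
```python
from h import *
f=grab_frame("wrist");w=pix2w(f,[(211,62),(335,62),(233,96),(323,95)],[10,10,81,81]);print(w)
t=w[:2].mean(0);r=w[2:].mean(0);a=np.radians(-7.6);u=np.array([np.cos(a),np.sin(a)])
print("tray c",t[:2]-100*u,"remote c",r[:2]-80*u)
```

```text
[[714.7039953  143.9818228   10.        ]
 [704.65569942  70.27921333  10.        ]
 [689.68649377 126.20079217  81.        ]
 [685.00784358  88.57029975  81.        ]]
tray c [610.55829333 120.35615709] remote c [608.04992546 117.96605718]
```

```bash
python3 -m creep '[[0.85,1.5,-1.7,20,0,0,0],[0.85,0,0,25,0,0,0],[0.85,0,0,6,0,0,0],[0.85,0,0,0,0,0,0],[0.85,0,0,0,0,0,0]]';python3 plan.py 609.9 120.1 13.3 -7.6
```

```text
time_s: 22.45
ee_pos: [611.7, 121.3, 20.4]
ee_rot: [-180.0, -0.1, -7.6]
force: [0.4, 0.5, -1.3]
gripper_width: 39.6
now [611.7 121.3  20.4] rot [-1.8e+02 -1.0e-01 -7.6e+00] w 39.6 t 22.45 F [ 0.4  0.5 -1.3] j [ 10.  32.  97.  -0.  50. 108.]
 tool shift AFTER turning [-1.6  1.4  7.1] turn z -0.0 | shift at present yaw [-1.6  1.4  7.1]
```

```bash
python3 -m creep '[[0.85,-0.8,0.7,4,0,0,0],[0.85,0,0,0,0,0,0]]';python3 -m creep '[[0.85,0,0,1.2,0,0,0],[0.85,0,0,0,0,0,0]]';python3 -m creep '[[0.85,0,0,0.9,0,0,0],[0.85,0,0,0,0,0,0]]';python3 plan.py 609.9 120.1 13.3 -7.6
```

```text
time_s: 22.7
ee_pos: [609.8, 120.7, 15.3]
ee_rot: [180.0, 0.0, -7.6]
force: [0.3, -0.3, -0.5]
gripper_width: 40.0
time_s: 22.95
ee_pos: [610.1, 120.8, 14.1]
ee_rot: [180.0, 0.0, -7.6]
force: [0.5, 0.7, -0.7]
gripper_width: 39.6
time_s: 23.2
ee_pos: [610.2, 120.8, 13.4]
ee_rot: [-180.0, -0.0, -7.6]
force: [-1.0, 0.1, 0.5]
gripper_width: 40.3
now [610.2 120.8  13.4] rot [-180.    -0.    -7.6] w 40.3 t 23.2 F [-1.   0.1  0.5] j [ 10.  33.  98.  -0.  50. 108.]
 tool shift AFTER turning [-0.2  0.7  0.1] turn z -0.0 | shift at present yaw [-0.2  0.7  0.1]
```

```bash
python3 -m creep '[[0.85,0,0,0.6,0,0,0],[0.85,0,0,0,0,0,0]]';python3 -m creep '[[0.45,0,0,0,0,0,0],[0.35,0,0,0,0,0,0],[0.35,0,0,0,0,0,0],[0.35,0,0,-30,0,0,0],[0.35,0,0,-45,0,0,0]]';python3 -m creep '[[0.35,0,0,-45,0,0,0],[0.35,0,0,0,0,0,0]]';python3 plan.py 431.9 98.8 120 -7.1
python3 - <<'E'
from h import *
save("w9",grab_frame("wrist"))
E
```

```text
time_s: 23.45
ee_pos: [610.2, 120.8, 13.4]
ee_rot: [-180.0, -0.0, -7.6]
force: [-1.9, -0.1, 5.4]
gripper_width: 39.9
time_s: 24.08
ee_pos: [608.9, 120.5, 86.7]
ee_rot: [179.9, 0.2, -7.6]
force: [0.7, 0.2, -0.0]
gripper_width: 59.3
time_s: 24.32
ee_pos: [612.7, 121.2, 136.8]
ee_rot: [-179.9, -0.5, -7.6]
force: [0.6, 0.6, 0.5]
gripper_width: 59.3
now [612.7 121.2 136.8] rot [-179.9   -0.5   -7.6] w 59.3 t 24.32 F [0.6 0.6 0.5] j [ 10.  26.  90.  -0.  64. 108.]
 tool shift AFTER turning [-176.7   44.6   16.8] turn z -0.5 | shift at present yaw [-176.3   46.2   16.8]
```

View pics/w9.png

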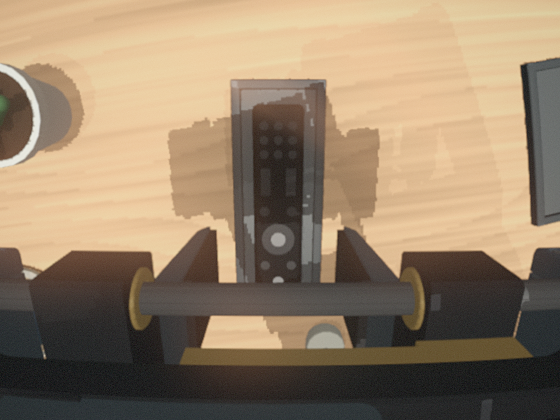

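The TV remote is centred in the long tray, with its far end at (278,105) and even margins. Next is the speaker remote.

```bash
python3 -m creep '[[0.35,-30,8,0,0,0,0],[0.35,-45,11,0,0,0,0],[0.35,-45,11,6,0,0,-0.5],[0.35,-40,11,10,0,0,0],[0.35,-16,4,0,0,0,0]]';python3 -m creep '[[0.35,0,0,0,0,0,0],[0.35,0,0,0,0,0,0]]';python3 plan.py 431.9 98.8 7 -7.1
python3 - <<'E'
from h import *
save("w10",grab_frame("wrist"))
E
```

```text
time_s: 25.0
ee_pos: [426.1, 98.3, 114.9]
ee_rot: [179.9, 0.3, -7.1]
force: [0.9, 0.3, 0.8]
gripper_width: 59.3
time_s: 25.25
ee_pos: [431.9, 99.3, 117.0]
ee_rot: [-180.0, -0.1, -7.1]
force: [0.8, -0.3, -0.6]
gripper_width: 59.0
now [431.9  99.3 117. ] rot [-1.8e+02 -1.0e-01 -7.1e+00] w 59.0 t 25.25 F [ 0.8 -0.3 -0.6] j [ 11.  12. 114.  -0.  54. 109.]
 tool shift AFTER turning [1.0e-01 5.0e-01 1.1e+02] turn z -0.0 | shift at present yaw [1.0e-01 5.0e-01 1.1e+02]
```

View pics/w10.png

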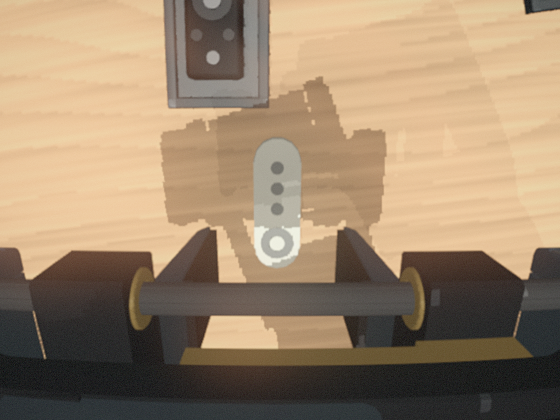

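```bash
python3 - <<'E'
from h import *
f=grab_frame("wrist");w=pix2w(f,[(277,138),(277,267.5)],16);print(w,w.mean(0))
E
python3 -m creep '[[0.35,0,0,35,0,0,0],[0.35,0,0,40,0,0,0],[0.35,0,0,25,0,0,0],[0.35,0,0,0,0,0,0],[0.35,0,0,0,0,0,0]]';python3 plan.py 431.9 98.8 6.8 -7.1
```

```text
[[485.10832378  92.49009872  16.        ]
 [382.88557071 105.29782281  16.        ]] [433.99694725  98.89396077  16.        ]
time_s: 25.98
ee_pos: [431.1, 99.2, 17.3]
ee_rot: [-180.0, -0.1, -7.1]
force: [-0.5, -0.6, 0.4]
gripper_width: 59.2
now [431.1  99.2  17.3] rot [-1.8e+02 -1.0e-01 -7.1e+00] w 59.2 t 25.98 F [-0.5 -0.6  0.4] j [ 11.  20. 122.  -0.  38. 109.]
 tool shift AFTER turning [ 0.8  0.3 10.5] turn z -0.0 | shift at present yaw [ 0.8  0.3 10.5]
```

```bash
python3 -m creep '[[0.35,1.5,0.2,10,0,0,0],[0.35,0,0,0,0,0,0],[0.35,0,0,0,0,0,0]]'; python3 -m creep '[[0.85,0,0,0,0,0,0],[0.85,0,0,0,0,0,0],[0.85,0,0,0,0,0,0],[0.85,0,0,0,0,0,0]]' 25;python3 plan.py 630.7 -139.5 70 5.1
```

```text
time_s: 26.35
ee_pos: [431.4, 98.6, 6.9]
ee_rot: [-180.0, -0.0, -7.1]
force: [-0.3, 0.9, -0.1]
gripper_width: 59.3
time_s: 26.85
ee_pos: [431.3, 98.6, 6.7]
ee_rot: [180.0, -0.0, -7.1]
force: [-0.6, -0.6, 1.6]
gripper_width: 35.5
now [431.3  98.6   6.7] rot [180.   -0.   -7.1] w 35.5 t 26.85 F [-0.6 -0.6  1.6] j [ 11.  21. 122.  -0.  37. 108.]
 tool shift AFTER turning [177.5 254.9 -63.3] turn z -12.2 | shift at present yaw [227.3 211.6 -63.3]
```

```bash
python3 -m creep '[[0.85,0,0,-8,0,0,0],[0.85,0,0,-25,0,0,0],[0.85,0,0,-30,0,0,-6.1],[0.85,0,0,0,0,0,-6.1],[0.85,15,21,0,0,0,0]]'; python3 -m creep '[[0.85,30,43,0,0,0,0],[0.85,30,43,0,0,0,0],[0.85,30,43,0,0,0,0],[0.85,30,43,0,0,0,0],[0.85,26,38,0,0,0,0]]'; python3 -m creep '[[0.85,15,22,0,0,0,0],[0.85,0,0,0,0,0,0],[0.85,0,0,0,0,0,0]]'; python3 plan.py 630.7 -139.5 12.7 5.1
python3 - <<'E'
from h import *
save("w11",grab_frame("wrist"))
E
```

```text
time_s: 27.48
ee_pos: [447.5, 79.4, 70.5]
ee_rot: [-180.0, -0.0, 5.3]
force: [0.4, -0.3, -0.5]
gripper_width: 35.6
time_s: 28.1
ee_pos: [613.1, -118.9, 70.0]
ee_rot: [180.0, -0.0, 5.1]
force: [0.5, -0.4, -0.6]
gripper_width: 35.7
time_s: 28.48
ee_pos: [627.9, -137.0, 69.5]
ee_rot: [-180.0, 0.1, 5.1]
force: [-0.1, 1.1, -0.5]
gripper_width: 35.9
now [ 627.9 -137.    69.5] rot [-1.8e+02  1.0e-01  5.1e+00] w 35.9 t 28.48 F [-0.1  1.1 -0.5] j [-13.  31.  91.   0.  58.  72.]
 tool shift AFTER turning [ 2.5  2.7 56.8] turn z 0.0 | shift at present yaw [ 2.5  2.7 56.8]
```

View pics/w11.png

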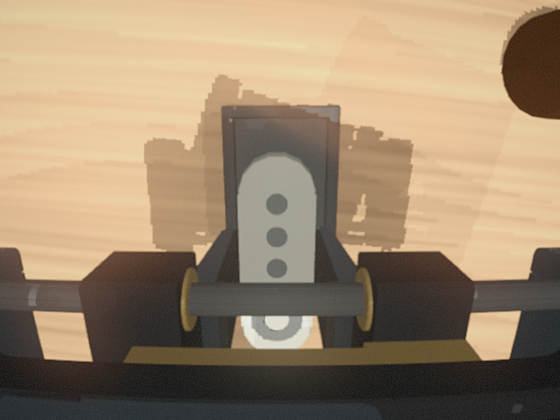

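```bash
python3 - <<'E'
from h import *
f=grab_frame("wrist");w=pix2w(f,[(222,107),(340,107),(277,153.5),(277,350)],[10,10,79,79])
t=w[:2].mean(0);a=np.radians(5.1);u=np.array([np.cos(a),np.sin(a)])
print(w,"tray c",t[:2]-72*u,"remote c",w[2,:2]-52.5*u,w[2:].mean(0))
E
python3 -m creep '[[0.85,2,2.5,20,0,0,0],[0.85,0,0,25,0,0,0],[0.85,0,0,6,0,0,0],[0.85,0,0,0,0,0,0],[0.85,0,0,0,0,0,0]]';python3 plan.py 630.7 -139.5 12.7 5.1
```

```text
[[ 700.31155935  -96.82053802   10.        ]
 [ 706.74898869 -168.75319916   10.        ]
 [ 683.04440252 -132.14579055   79.        ]
 [ 582.29623039 -141.14267294   79.        ]] tray c [ 631.81531731 -139.18725797] remote c [ 630.75224658 -136.81274113] [ 632.67031645 -136.64423174   79.        ]
time_s: 29.2
ee_pos: [631.9, -140.0, 19.8]
ee_rot: [180.0, -0.1, 5.1]
force: [-0.0, 0.5, -0.4]
gripper_width: 35.8
now [ 631.9 -140.    19.8] rot [ 1.8e+02 -1.0e-01  5.1e+00] w 35.8 t 29.2 F [-0.   0.5 -0.4] j [-14.  34.  94.  -0.  52.  71.]
 tool shift AFTER turning [-1.2 -0.6  7.1] turn z 0.0 | shift at present yaw [-1.2 -0.6  7.1]
```

```bash
python3 -m creep '[[0.85,-2,-0.3,4,0,0,0],[0.85,0,0,0,0,0,0]]';python3 -m creep '[[0.85,0,0,1.2,0,0,0],[0.85,0,0,0,0,0,0]]';python3 -m creep '[[0.85,0,0,0.9,0,0,0],[0.85,0,0,0,0,0,0]]'; python3 -m creep '[[0.85,0,0,0.6,0,0,0],[0.85,0,0,0,0,0,0]]'
```

```text
time_s: 29.45
ee_pos: [628.8, -140.0, 14.7]
ee_rot: [-180.0, 0.0, 5.1]
force: [-0.3, -0.1, -0.5]
gripper_width: 36.1
time_s: 29.7
ee_pos: [629.2, -140.0, 13.4]
ee_rot: [180.0, 0.0, 5.1]
force: [-0.0, 1.1, 0.1]
gripper_width: 35.5
time_s: 29.95
ee_pos: [629.3, -140.0, 12.8]
ee_rot: [180.0, -0.0, 5.1]
force: [0.7, 0.5, 0.8]
gripper_width: 35.7
time_s: 30.2
ee_pos: [629.3, -140.1, 12.7]
ee_rot: [180.0, -0.0, 5.1]
force: [-1.3, 0.5, 4.6]
gripper_width: 35.9
```

The remote is down (4.6 N of contact). Releasing, rising and checking.

```bash
python3 -m creep '[[0.45,0,0,0,0,0,0],[0.35,0,0,0,0,0,0],[0.35,0,0,0,0,0,0],[0.35,0,0,-30,0,0,0],[0.35,0,0,-45,0,0,0]]';python3 -m creep '[[0.35,0,0,-50,0,0,0],[0.35,0,0,-50,0,0,0],[0.35,0,0,0,0,0,0]]'
python3 - <<'E'
from h import *
save("w12",grab_frame("wrist"))
E
python3 -m creep '[[0.35,-50,0,-20,0,0,0],[0.35,-60,0,0,0,0,0],[0.35,-60,0,0,0,0,0],[0.35,-60,0,0,0,0,0],[0.35,-50,0,0,0,0,0]]';python3 -m creep '[[0.35,0,0,0,0,0,0],[0.35,0,0,0,0,0,0],[0.35,0,0,0,0,0,0]]'
python3 - <<'E'
from h import *
save("t12",grab_frame("top"),None,1.4);save("s12",grab_frame("scene"),None,1.4)
E
```

```text
time_s: 30.82
ee_pos: [628.0, -139.7, 86.0]
ee_rot: [-179.9, 0.2, 5.1]
force: [-0.1, -0.2, 1.3]
gripper_width: 59.5
time_s: 31.2
ee_pos: [631.8, -140.6, 192.0]
ee_rot: [179.8, -0.6, 5.1]
force: [0.4, 0.2, -0.5]
gripper_width: 59.3
time_s: 31.88
ee_pos: [347.1, -164.2, 205.3]
ee_rot: [-179.9, 0.2, 5.1]
force: [0.5, -0.4, 0.5]
gripper_width: 59.1
time_s: 32.25
ee_pos: [351.4, -164.9, 206.5]
ee_rot: [-180.0, 0.0, 5.1]
force: [0.5, -0.6, -0.1]
gripper_width: 59.6
```

View pics/w12.png

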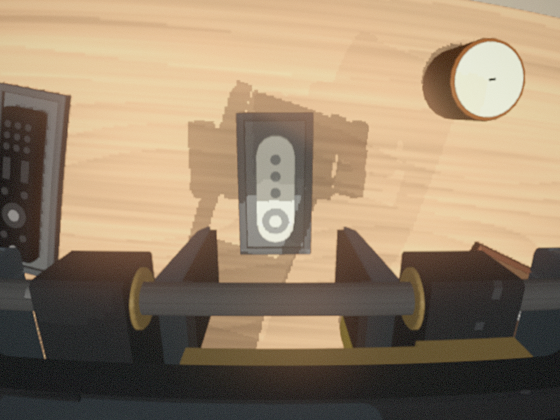

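View pics/t12.png

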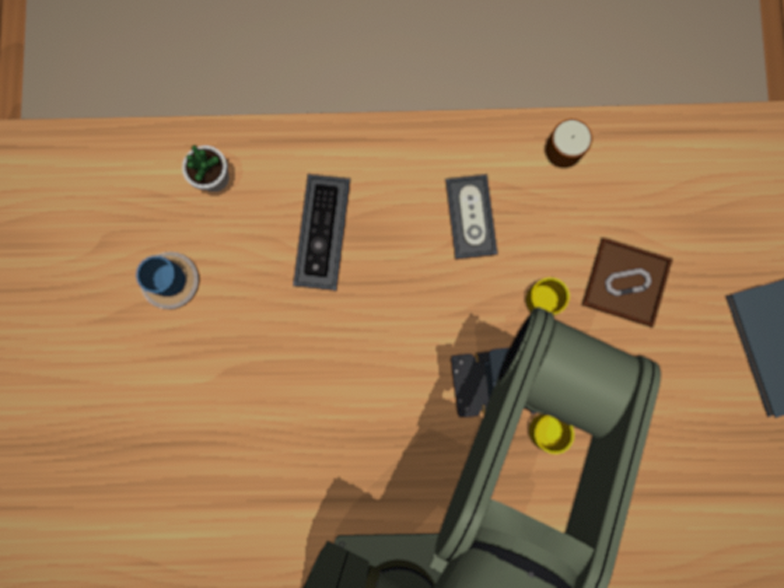

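View pics/s12.png

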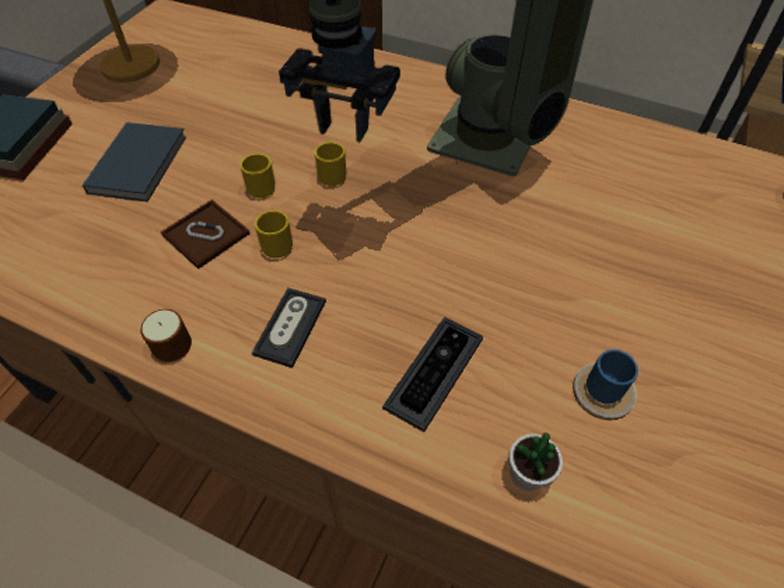

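The pictures show everything placed: both remotes in their trays, the carabiner in the walnut tray and the cup on the coaster. A numeric check in the top view before handing in:

Run:
```python
from loc import *
f=grab_frame("top")
T=[("tv2",(230,166),24,85,lambda h,o:h[...,2]<55),("spk2",(337,153),22,60,lambda h,o:(h[...,1]<80)&(h[...,2]>120)),
("coast2",(121,200),9,75,lambda h,o:h[...,1]<110),("carab2",(449,202),9,48,lambda h,o:(h[...,2]>95)&(h[...,1]<110)),
("cup2",(113,196),79,45,lambda h,o:(h[...,0]>90)&(h[...,0]<125)&(h[...,1]>80))]
r=[]
for n,p,z,ra,fn in T:
    print(n,seg(f,p,z,ra,fn,n)); r.append(cv2.resize(cv2.imread(f"pics/s_{n}.png"),(250,250)))
r.append(r[0]*0)
cv2.imwrite("pics/seg2.png",np.vstack([np.hstack(r[:3]),np.hstack(r[3:])]))
```

```text
tv2 {'c': array([608.7, 118.9]), 'size': array([161. ,  42.6]), 'yaw': -7.4, 'cent': array([609. , 119.2]), 'circ': array([608.7, 118.7,  81.5])}
spk2 {'c': array([ 630.1, -140.5]), 'size': array([105.5,  38.7]), 'yaw': 5.1, 'cent': array([ 630.1, -140.3]), 'circ': array([ 630. , -139.8,   52.8])}
coast2 {'c': array([532.6, 384.4]), 'size': array([107.9, 102.5]), 'yaw': 28.0, 'cent': array([531.7, 386. ]), 'circ': array([532.7, 387.8,  56.9])}
carab2 {'c': array([ 512.1, -402.4]), 'size': array([79.9, 43. ]), 'yaw': -75.0, 'cent': array([ 515.1, -400.2]), 'circ': array([ 511.3, -402.6,   40.1])}
cup2 {'c': array([526.2, 370.8]), 'size': array([77. , 56.8]), 'yaw': 71.0, 'cent': array([525.6, 371.6]), 'circ': array([523.6, 371.7,  38.6])}
```

View pics/seg2.png

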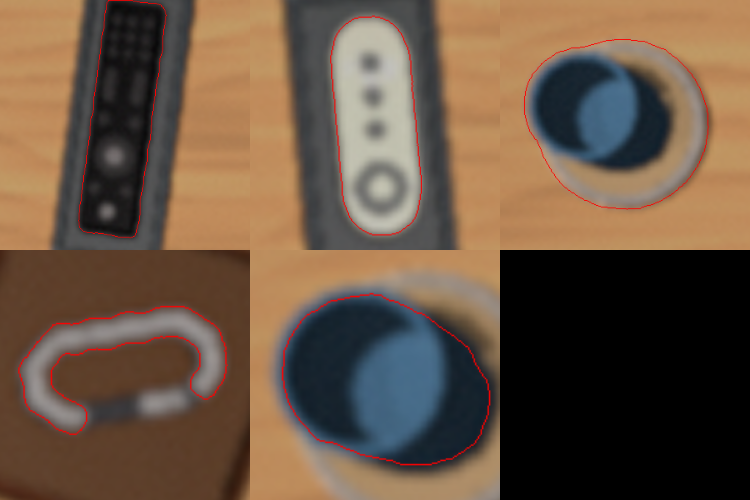

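Run:
```python
from h import *
f=grab_frame("top");c=pix2w(f,[(113,196)],79)[0];print(c[:2]+[-0.7,4]); print(state()["time_s"], state()["force"])
g=grab_frame("scene");save("s13",g,(395,235,470,310),8)
```

```text
[527.26212725 378.83728864]
32.45 [ 0.22561421 -0.25026869 -0.35445732]
```

View pics/s13.png

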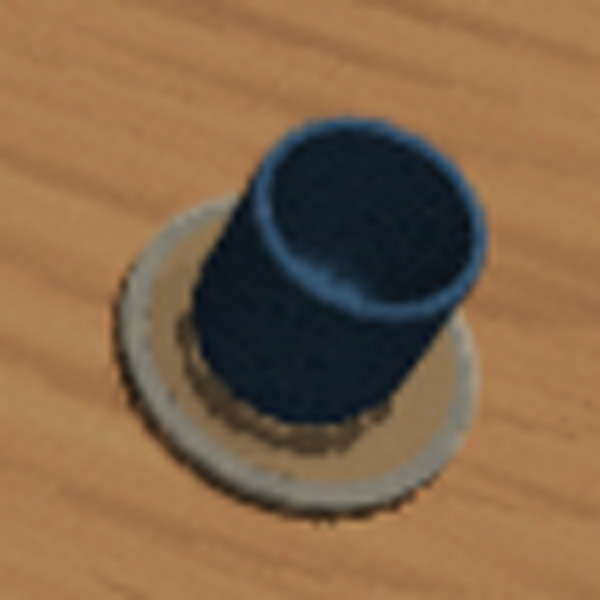

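The cup stands upright near the coaster's centre. The three views put it within about 2 to 7 mm, against a limit of 15. Both remotes are within about 2 mm of their trays' centres, and the carabiner is about 4 mm from its own. Handing in.

```bash
python3 -c "
from workcell import job_done
print(job_done())"
```

```text
the job is handed in; nothing more can be done
None
```

I placed all four things and handed the job in at about 32.5 s of the 106 s allowed. The hand-in reports no verdict, so what follows rests on my own last checks.

| Thing | Place | Offset from its centre | Limit |
|---|---|---|---|
| TV remote | long tray | about 1–2 mm, yaw within 0.5° | 13.5 mm each way |
| Speaker remote | short tray | about 1–2 mm, yaw within 0.5° | 13.5 mm each way |
| Carabiner | key tray | about 4 mm | 45 mm |
| Cup | coaster | about 2–7 mm | 15 mm |

- **Setting down:** Each thing was lowered until the wrist force showed contact, then released. Both remotes have their buttons up, and nothing was dropped.
- **Disagreement on the cup:** The wrist camera put it about 2 mm from the coaster's centre. The top camera put it about 7 mm off, by a hand-read rim, because its automatic outline of the cup was spoilt by shadow. Both are inside the limit, and the scene camera shows the cup upright.
- **Not measured:** I judged flatness by eye from the pictures. The candle and succulent look untouched in the final views, but I did not re-measure them. I avoided the yellow cups, though one was hidden behind the arm in the final top view; all three are standing in the scene view.
- **Robot at the end:** The gripper was about 200 mm up and touching nothing.

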